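Fit the green shredding insert to the vegetable slicer

TASK

Pick the green shredding insert, and only that one, out of the white crate, whose clear cover keeps you from its grip, and lay it flat, steel face up, on the wooden board and let go of it. Then pick it up again and slide it, blade end first and steel face still up, into the slot of the white slicer until its stop plate is fully home against the slicer. Leave the other things in the crate and everything else on the table where it is.

Things in the scene. Friction and masses are not known exactly. Their poses are not given: they have to be found in the camera images.
- insert_green: Green slicer insert. Flat frame, holed steel plate on top, x = 0 to 100 mm, 36 mm wide, 8 mm thick. Stop plate x -6 to 0, 56 mm wide, 24 mm tall. Flush underneath. Origin: under the centre of the stop plate's blade-side face; x points to the blade end, z up. About 63 to 126 g, balance point near x = 19 mm. Starts flat on the crate floor, grip under the cover.
- green_grip (a point): Centre of the green insert's grip: a bar 65 mm long (x -71 to -6 mm in the insert's frame), 22 mm wide (y), 20 mm tall; this point is at x = -38.5, z = 10 mm. Axes as the insert's.
- green_nose (a point): Middle of the blade end of the green insert (x = 100, z = 4 mm in its frame); axes as the insert's.
- insert_yellow: Yellow insert with one long slit in its steel plate; same shape and size as the green one, origin and axes alike; it lies in the crate too. Which lies in which place varies.
- insert_red: Red insert with cross bars on its steel plate; same shape and size as the green one, origin and axes alike; it lies in the crate too.
- brush: Dark wooden cleaning brush, 165 mm long along its x (-68 to 98 mm), 26 mm wide, 24 mm tall, in the crate among the inserts; origin at its underside.
- crate: White plastic crate, fixed, 210 mm (x) by 320 mm (y), walls 5 mm. Origin: centre of its underside. Floor top at z = 6 mm. The -x wall (robot side) is low, top at z = 26 mm; side walls 40 mm tall. Four things lie in it side by side, about 74 mm apart in y, blade ends to -x, grips under the cover; lift the insert a little and draw it out over the low wall.
- crate_cover (a point): Middle of the lower front edge of the crate's fixed clear cover (crate frame x = 8, z = 77 mm), which roofs the crate from here to its far (+x) end: underside at z = 77 mm, top at 83 mm, closed behind and at the sides, open towards -x (the robot). Axes as the crate's.
- board: Wooden board, fixed, 340 mm (x) by 180 mm (y), 18 mm thick. Origin: centre of its underside; top at z = 18 mm.
- slicer: White plastic vegetable slicer, fixed, 140 mm (x) by 110 mm (y), 70 mm tall over two grey top rails (60 mm at the middle). Origin: centre of its underside. Its front face, at x = -70 mm, has the slot, which runs in along +x. An open window in its top shows the slot.
- slot_mouth (a point): Centre of the slot's floor at the slicer's front face, 34 mm above the table; x points into the slot, z up. The slot is 42 mm wide (y), 12 mm high (z 0 to 12) and 104 mm deep, so the insert stops by its stop plate meeting the face. Grey lead-in at the mouth, 4 mm wider on every side, narrowing over the first 8 mm.
- bowl: steel mixing bowl, 160 mm across, 75 mm tall; bystander, origin at the centre of its underside.
- glass_dish: cut-glass dish, 110 mm across, 40 mm tall; bystander, origin at the centre of its underside.
- press_mold: open purple plastic dumpling press mold, 250 mm long along its x, 14 mm tall; bystander, origin at the centre of its underside.
- scale: white plastic kitchen scale with steel pan and toggle switch, 150 x 170 mm, 40 mm tall; bystander, origin at the centre of its underside.
Not all that is in view belongs to the job. What is shaped like the insert_green but purple is not meant.

How it is judged:
By the outcome, as a careful person would: the job done as asked, in the order asked, and still so for the second after the job is handed in, with the robot touching nothing.
It also fails if it takes over 64 s, if anything falls off the work surface, if the arm or the gripper's body presses on something with over 40 N, if the wrist force passes 120 N, or if a joint passes its speed limit or range.

ROBOT

A 6-joint arm with a two-finger parallel gripper is mounted at the origin on the work surface. World frame = base frame: x ahead of the robot, y to its left, z up, the work surface at z = 0. Lengths are in m, angles in rad, forces in N, time in s.
With the tool pointing down it reaches from about 0.325 to 0.85 m from the base axis. Payload 4.4 kg.
Tool frame: the origin (TCP) lies between the finger pads; the fingertips stand 22 mm ahead of it and the grasp point (between the pads) lies 3 mm ahead of it; z points along the fingers, y is the line along which they close (so a half turn about z gives the same grasp; the last joint's range is limited). The gripper opens to 94 mm and grips with 3 to 60 N. Pads are 16 mm wide; open, the fingers measure 119 mm over their backs; the gripper's body (75 mm by 177 mm) begins 78 mm behind the grasp point.
Start: joints at [1.081, 0.207, 1.542, -0, 1.393, -0.15], TCP at [0.192, 0.542, 0.227] pointing down, gripper open.
Joint ranges: [-2.73, 2.73], [-0.86, 2.22], [0.23, 2.46], [-1.11, 4.25], [0.08, 2.63], [-2.82, 2.82]. Speed limits (rad/s): [2.79, 2.79, 3.14, 3.14, 3.14, 3.14].

INTERFACE

Orientations are given as a unit quaternion [w, x, y, z].
In Python, from cell import arm gives the robot as it stands.
- The arm moves only by the tool apply_moves, never from a script. Its argument "rows" is a list of rows, each a list of 3 entries, a list of its own where there are three numbers: the shift along the tool's x, y, z in cm, then the turn, a rotation vector about the tool's x, y, z in degrees, then the closure, from 0 (fully open) to 1 (shut). In form: [[[x, y, z], [rx, ry, rz], jaw], ...]. A call has 1 to 8 rows; each row is the pose to reach, as a shift and turn from the pose commanded when the call began, along the tool's axes at that moment; what a row does not reach only later rows make up. A row lasts 1/10 s, in which the tool goes at most 50 mm and 8.59 degrees, less where a joint would pass 70% of its speed; a pose out of reach is approached as far as the arm can. A call with a gripper value outside its range is refused whole. The fingers move at their own pace and stop on an object; the grip force is fixed at half the most. Time passes only in rows, so rows that repeat a pose let the fingers close. It gives the time, the measured TCP pose, the force, the opening and the grip force at its end, in the units of the state.
- arm.state(): the state, without advancing time (a new reading comes with each control period).
- arm.capture(name): name is "side" or "top"; returns the picture (480x640x3 uint8, red, green, blue); there is no depth.
- arm.get_calibration(name): a dict with "fx", "fy", "cx", "cy" (pixels), "T" (4x4, takes a point from camera to world coordinates). Camera axes: x right, y down, z forward; pixel columns grow to the right and rows downward; lengths in m; the calibration is good to about 2 mm. A picture is of the moment at which its call begins. get_calibration takes no time and is no camera call.
- arm.close_job(): hands the job in; it is judged then, once.
The state is a dict: "time_s": time; "qpos": joint angles; "qd": joint speeds; "joint_efforts": joint torques, N m; "position": TCP position; "ee_rot": TCP orientation; "contact_force": force on the tool from outside, world axes, zero at the start; "wrist_torque": the same for the moment, N m; "opening": opening from 0.0 (shut) to 1.0 (fully open); "gripper_force": force on a finger pad.
Only numpy, scipy, OpenCV 4.12 (cv2) and the standard library are available. Lean on these libraries where they do the work, as an engineer would, in place of code of your own. Each camera call takes 0.05 s, during which the arm holds its last target. There are 200 camera calls.

## Working session

There is one attempt and no reset: what is moved stays moved. The work goes in short steps, Python scripts to look and compute and a tool call to move; the robot and the scene stay as the last step left them, time stands still between calls to the robot, and variables do not carry over. Pictures are saved under pics/ and viewed, at most 10 in all, crops included, and the job is handed in when it is done.

Besides the shell and the picture viewer there is one more tool, called after "Request:" as name(argument=value, ...), one argument or row to a line, values as JSON. apply_moves: Moves the arm, as the interface text tells. Its arguments: {"type":"object","properties":{"rows":{"type":"array"}},"required":["rows"]}

```bash
mkdir -p pics; python3 - <<'E'
from cell import arm
import cv2, numpy as np
for n in("top","side"):
    im=arm.capture(n); cv2.imwrite(f"pics/{n}0.png",im[:,:,::-1]); c=arm.get_calibration(n)
    print(n,c["fx"],c["fy"],c["cx"],c["cy"]); print(np.round(c["T"],4).tolist())
s=arm.state(); print(s)
E
```

```text
top 499.16806603851643 499.16806603851643 322.2797373129156 235.13772451799096
[[-0.0062, -0.9887, 0.1496, 0.368], [-1.0, 0.0057, -0.0032, -0.0374], [0.0023, -0.1497, -0.9887, 1.3512], [0.0, 0.0, 0.0, 1.0]]
side 468.852646480397 468.852646480397 321.0780522423025 239.54749346590555
[[0.7061, -0.4025, 0.5827, -0.1414], [-0.7081, -0.3916, 0.5876, -0.7311], [-0.0083, -0.8274, -0.5615, 0.7274], [0.0, 0.0, 0.0, 1.0]]
{'time_s': 0.1, 'qpos': array([ 1.08048642e+00,  2.07326514e-01,  1.54279180e+00, -2.94403958e-05,
        1.39352373e+00, -1.50518429e-01]), 'qd': array([ 0.001143  , -0.00116814, -0.0023668 ,  0.00025875,  0.00159094,
       -0.00040549]), 'joint_efforts': array([-2.07514859e-05, -3.71864426e+01, -2.82293469e+01,  7.02307862e-02,
        3.10915732e-02, -7.11699022e-05]), 'position': array([0.19134437, 0.54150056, 0.22642074]), 'ee_rot': array([-3.08989133e-04,  1.69076926e-01,  9.85602325e-01, -9.77109177e-04]), 'contact_force': array([ 0.40878763, -0.5872223 , -0.14548137]), 'wrist_torque': array([ 0.07323386, -0.01457792, -0.00258892]), 'gripper_force': 0.0, 'opening': 0.9998433328103353}
```

View pics/top0.png

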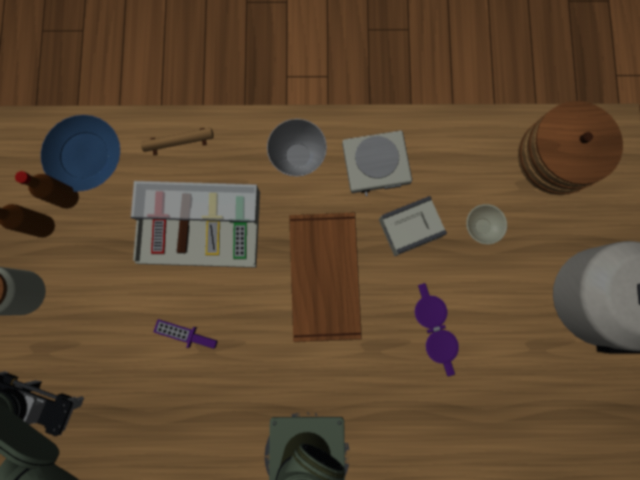

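View pics/side0.png

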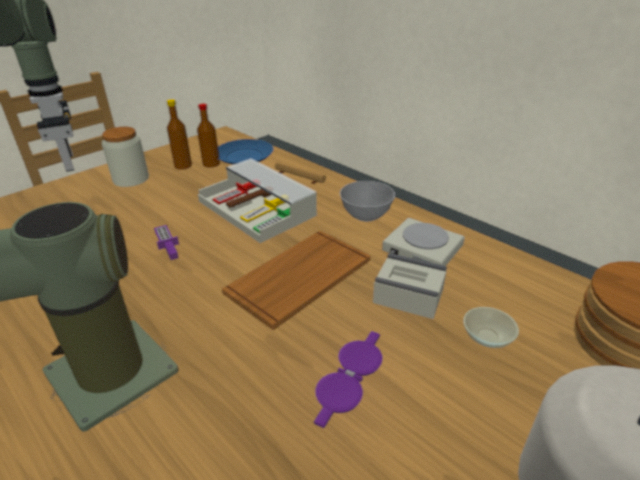

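The top view shows the crate at columns 133–257, rows 182–266. The board is around (325,277), the slicer around (413,225), and the purple decoy insert at (185,333).

Things that could be taken for the target:
- green insert at (240,238)
- yellow insert at (212,238)
- red insert at (159,236)
- brush at (184,236)
- purple insert at (185,333)

By the description I choose the green one at (240,238). I'll check it in a close crop.

```bash
python3 - <<'E'
import cv2, numpy as np
t=cv2.imread("pics/top0.png"); s=cv2.imread("pics/side0.png")
f=lambda a,k:cv2.resize(a,None,fx=k,fy=k,interpolation=cv2.INTER_CUBIC)
a=f(t[175:275,125:265],400/140); b=f(t[185:265,370:455],400/85)
c=f(s[155:245,190:325],400/135); d=f(s[215:325,365:475],400/110)
def pad(x): 
    o=np.zeros((300,400,3),np.uint8); x=x[:300,:400]; o[:x.shape[0],:x.shape[1]]=x; return o
d=f(s[250:325,365:465],4);b=f(t[190:262,372:452],4)
cv2.imwrite("pics/crop0.png",cv2.convertScaleAbs(np.vstack([np.hstack([pad(a),pad(b)]),np.hstack([pad(c),pad(d)])]),alpha=1.3))
E
```

```text
(no output)
```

View pics/crop0.png

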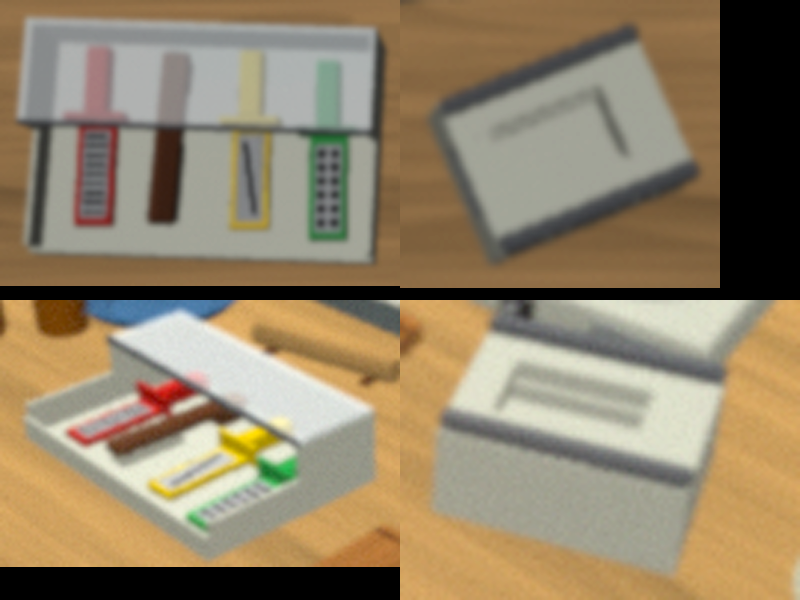

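The crop confirms green with the holed plate at the right-hand place in the crate (240,238). The slicer's rails run along the image direction (0.9,-0.4), and a grey left face shows at about (385,235), towards the board. Next I measure.

```bash
cat > h.py <<'E'
import cv2, numpy as np
from cell import arm
def ray(n,uv):
    c=arm.get_calibration(n);T=c["T"]
    d=T[:3,:3]@np.array([(uv[0]-c["cx"])/c["fx"],(uv[1]-c["cy"])/c["fy"],1]);return T[:3,3],d
def plane(n,uv,z):
    o,d=ray(n,uv);return o+d*(z-o[2])/d[2]
def proj(n,p):
    c=arm.get_calibration(n);T=c["T"];q=T[:3,:3].T@(np.asarray(p)-T[:3,3]);return np.array([c["cx"]+c["fx"]*q[0]/q[2],c["cy"]+c["fy"]*q[1]/q[2]])
def mask(im,h0,h1,s=90,v=40):
    return cv2.inRange(cv2.cvtColor(im,cv2.COLOR_RGB2HSV),(h0,s,v),(h1,255,255))
def rect(m):
    c=max(cv2.findContours(m,cv2.RETR_EXTERNAL,cv2.CHAIN_APPROX_NONE)[0],key=cv2.contourArea);return c
E
python3 - <<'E'
from h import *
np.set_printoptions(precision=4,suppress=True)
t=cv2.imread("pics/top0.png")[:,:,::-1].copy()
hsv=cv2.cvtColor(t,cv2.COLOR_RGB2HSV)
m=mask(t,45,85,100); m[:180]=0; m=cv2.morphologyEx(m[:, :],cv2.MORPH_CLOSE,np.ones((5,5)))
sub=np.zeros_like(m);sub[180:275,225:262]=m[180:275,225:262]
c=rect(sub);print("green",cv2.boundingRect(c))
for r in range(218,264,3):
    xs=np.where(sub[r])[0]
    if len(xs): print(r,xs.min(),xs.max(),plane("top",((xs.min()+xs.max())/2,r),.014)[:2])
# crate light mask
bg=cv2.inRange(hsv,(0,0,110),(179,60,255)); 
for nm,(x0,y0,x1,y1),z in(("crate",(120,170,270,280),.04),("slicer",(372,190,452,262),.06)):
    k=np.zeros_like(bg);k[y0:y1,x0:x1]=bg[y0:y1,x0:x1]; c=rect(k);R=cv2.minAreaRect(c);print(nm,R);print(cv2.boxPoints(R));
wall=mask(t,0,179,0,0)
# board
gx=t[200:350,280:370].astype(int)
for r in(230,260,290,320):
    print(r,t[r,284:296].tolist()[::3],t[r,352:366].tolist()[::3])
# purple near slicer strip: rail mask dark bluish
k=cv2.inRange(hsv,(90,20,20),(150,120,110));k2=np.zeros_like(k);k2[190:262,372:452]=k[190:262,372:452]
for c in cv2.findContours(k2,0,1)[0]:
    if cv2.contourArea(c)>15: print("rail",cv2.minAreaRect(c),cv2.boxPoints(cv2.minAreaRect(c)).tolist())
# big zoom for viewing
z1=cv2.resize(t[188:264,372:456],None,fx=7,fy=7,interpolation=cv2.INTER_CUBIC)
cv2.imwrite("pics/slicer.png",cv2.convertScaleAbs(z1[:,:,::-1],alpha=1.5))
E
```

```text
green (234, 222, 12, 5)
224 234 245 [0.6023 0.183 ]
257 234 245 [0.5122 0.1813]
crate ((193.07656860351562, 199.93511962890625), (123.67623901367188, 35.760189056396484), 1.709814190864563)
[[130.7325 215.9622]
 [131.7995 180.2179]
 [255.4207 183.9081]
 [254.3537 219.6523]]
slicer ((413.50341796875, 224.24183654785156), (31.13343048095703, 52.64881134033203), 67.93209838867188)
[[383.2591 219.7058]
 [432.0508 199.9253]
 [443.7478 228.7779]
 [394.956  248.5583]]
230 [[112, 87, 55], [110, 85, 54], [94, 62, 37], [90, 57, 32]] [[99, 62, 36], [89, 60, 35], [101, 78, 50], [103, 79, 50], [103, 79, 51]]
260 [[109, 84, 54], [107, 83, 53], [94, 67, 41], [93, 58, 34]] [[95, 59, 34], [96, 61, 35], [98, 74, 46], [106, 81, 52], [106, 81, 52]]
290 [[115, 89, 56], [115, 88, 56], [106, 80, 51], [88, 55, 31]] [[94, 59, 34], [90, 56, 32], [88, 59, 36], [108, 83, 53], [108, 83, 53]]
320 [[105, 80, 51], [105, 80, 51], [104, 79, 50], [91, 60, 36]] [[88, 55, 32], [91, 57, 32], [89, 57, 32], [98, 74, 47], [106, 82, 52]]
```

View pics/slicer.png

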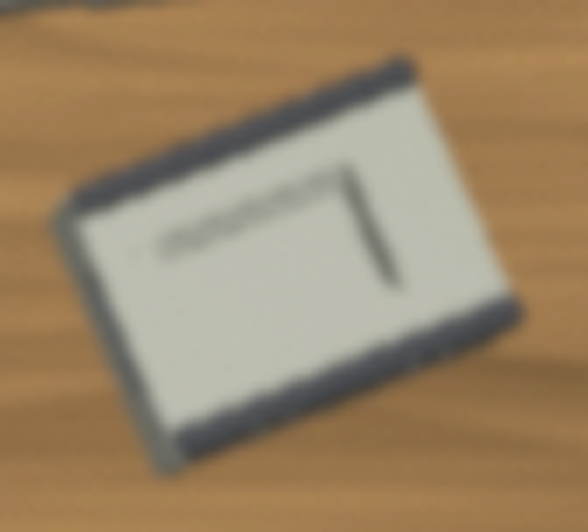

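The zoom shows a dark grey face on the left end. The window's far wall at (425,220) lies about 100 mm from that end, which matches the 104 mm slot depth, so the mouth faces left, towards the board. Now the sub-pixel edges.

```bash
cat >> h.py <<'E'
def edge(img,p,d,L,dark2light=None):
    """strongest step along p + s*d, s in [-L,L]; returns subpixel point"""
    d=np.array(d,float)/np.linalg.norm(d);s=np.arange(-L,L+.01,.1)
    q=np.float32(np.array(p)+s[:,None]*d)
    v=cv2.remap(img.astype(np.float32),q[None,:,0],q[None,:,1],cv2.INTER_LINEAR)[0]
    v=cv2.GaussianBlur(v[None],(0,0),6)[0];g=np.gradient(v)
    g=np.abs(g) if dark2light is None else g*dark2light
    i=np.argmax(g[5:-5])+5;return q[i]
def line(img,a,b,L,sgn=None,n=15):
    a,b=np.array(a,float),np.array(b,float);d=b-a;nn=np.array([-d[1],d[0]])
    P=np.array([edge(img,a+d*f,nn,L,sgn) for f in np.linspace(.1,.9,n)])
    vx,vy,x,y=cv2.fitLine(P.astype(np.float32),cv2.DIST_HUBER,0,.01,.01).ravel();
    r=np.abs((P-[x,y])@[-vy,vx]);return np.array([x,y]),np.array([vx,vy]),np.median(r)
def inter(l,m):
    s=np.linalg.solve(np.c_[l[1],-m[1]],m[0]-l[0]);return l[0]+s[0]*l[1]
E
python3 - <<'E'
from h import *
np.set_printoptions(precision=4,suppress=True)
t=cv2.imread("pics/top0.png")[:,:,::-1].copy();g=cv2.cvtColor(t,cv2.COLOR_RGB2GRAY)
P=lambda x,y:((x+.5)/7-.5+372,(y+.5)/7-.5+188)
# slicer inner rail edges (white/dark) and outer
ui=line(g,P(85,215),P(415,85),2.2);li=line(g,P(170,432),P(505,295),2.2)
uo=line(g,P(75,190),P(405,57),2.);rt=line(g,P(420,90),P(505,290),2.2);fr=line(g,P(82,225),P(165,430),2)
for n,l in zip("ui li uo rt fr".split(),(ui,li,uo,rt,fr)): print(n,l)
for a,z in((ui,.06),(li,.06)):
    print([plane("top",inter(a,b),z)[:2] for b in(fr,rt)])
print("outer",[plane("top",inter(uo,b),.07)[:2] for b in(fr,rt)])
c=[plane("top",inter(a,b),.06)[:2] for a in(ui,li) for b in(fr,rt)]
ax=(c[1]-c[0]+c[3]-c[2])/2;print("len",np.linalg.norm(ax),"yaw",np.degrees(np.arctan2(ax[1],ax[0])),"w",np.linalg.norm(c[0]-c[2]))
print("mouth",(c[0]+c[2])/2,"center",sum(c)/4)
# green
gr=t[:,:,1].astype(float)-(t[:,:,0].astype(float)+t[:,:,2])/2
print(np.round(gr[215:264:2,228:252]).astype(int))
print("hsv",cv2.cvtColor(t,cv2.COLOR_RGB2HSV)[240,232:248].tolist())
# board
bl=line(g,(290,222),(293,332),5);br=line(g,(355,222),(360,332),5)
b=[plane("top",p,.018)[:2] for p in((290,214),(355,213),(361,339),(293,341))];print("board corners approx",b)
E
```

```text
ui (array([407.3639, 209.1985], dtype=float32), array([ 0.9264, -0.3766], dtype=float32), np.float32(0.0609622))
li (array([418.4411, 240.1147], dtype=float32), array([ 0.926 , -0.3776], dtype=float32), np.float32(0.055677533))
uo (array([406.512 , 204.5083], dtype=float32), array([ 0.9278, -0.3731], dtype=float32), np.float32(0.084695816))
rt (array([438.3027, 215.3976], dtype=float32), array([0.405 , 0.9143], dtype=float32), np.float32(0.046600252))
fr (array([389.352 , 235.4701], dtype=float32), array([0.3889, 0.9213], dtype=float32), np.float32(0.03419733))
[array([ 0.6046, -0.2003]), array([ 0.6571, -0.3306])]
[array([ 0.5243, -0.2317]), array([ 0.5766, -0.3623])]
outer [array([ 0.6145, -0.1945]), array([ 0.6662, -0.3239])]
len 0.14058421166766602 yaw -68.1196519883724 w 0.08620400387138695
mouth [ 0.5644 -0.216 ] center [ 0.5906 -0.2812]
[[ 2  2  2  2  2  2  3  8 16 20 20 20 20 19 16 10  6  3  2  2  2  2  2  2]
 [ 2  2  2  2  2  2  4  8 16 19 20 20 19 19 16 11  6  4  2  2  2  2  2  2]
 [ 2  2  4  3  4  6  6  9 12 14 14 13 14 14 13 10  9  8  8  8  7  4  3  2]
 [ 4  4  5  6  6 10
[... 1288 characters left out ...]
10 10 10 10 12 16 26 31 17  8  6  5  5  6]
 [ 5  6  6  8 14 30 40 40 38 38 38 38 38 38 38 41 42 34 16  8  6  5  6  5]
 [ 6  6  5  6  8 12 13 14 14 15 14 14 14 14 14 14 15 13  9  6  6  6  6  6]
 [ 6  6  5  6  6  6  5  5  6  6  6  5  6  6  6  6  6  6  6  5  6  6  5  5]
 [ 5  5  6  6  5  5  6  6  6  6  6  5  5  6  5  6  6  6  6  5  5  6  6  6]]
hsv [[53, 34, 119], [62, 65, 106], [66, 88, 96], [68, 53, 92], [80, 18, 85], [100, 9, 83], [105, 6, 89], [100, 8, 97], [100, 8, 95], [90, 6, 83], [80, 10, 80], [71, 32, 87], [68, 68, 90], [65, 96, 88], [57, 54, 95], [44, 24, 115]]
board corners approx [array([0.6284, 0.0456]), array([ 0.6301, -0.1312]), array([ 0.294 , -0.1415]), array([0.29  , 0.0366])]
```

```bash
python3 - <<'E'
from h import *
np.set_printoptions(precision=4,suppress=True)
n=plane("top",(239.2,258.1),.014);b=plane("top",(239.6,229),.014);print(n,b)
d=(b-n)[:2];yaw=np.degrees(np.arctan2(-d[1],-d[0]));print("insert yaw",yaw)
u=-d/np.linalg.norm(d);o=n[:2]-.1*u;print("origin",o,"grasp x=25",o+.025*u)
print("crate low-wall",plane("top",(134,264),.026),plane("top",(255,266),.026),"side wall",plane("top",(256.5,230),.04))
print("cover front edge", plane("top",(133,218),.083),plane("top",(257,221),.083))
print("crate far corners", plane("top",(134,182),.083),plane("top",(257.5,185),.083))
# side view check: predicted vs measured nose
print("side pred nose corners",[proj("side",[*(o+.1*u+s*.018*np.array([-u[1],u[0]])),.014]) for s in(1,-1)],"stop top",[proj("side",[*(o+s*.028*np.array([-u[1],u[0]])),.030]) for s in(1,-1)])
s=cv2.imread("pics/side0.png")[:,:,::-1].astype(int);g=s[:,:,1]-(s[:,:,0]+s[:,:,2])//2
k=(g>25).astype(np.uint8);k[:150]=0;k[245:]=0;k[:,:190]=0;k[:,330:]=0;c=rect(k);print(cv2.boundingRect(c),cv2.convexHull(c)[:,0].tolist())
c=arm.get_calibration("side")
E
```

```text
[0.5092 0.182  0.014 ] [0.5885 0.1824 0.014 ]
insert yaw -179.71024780791404
origin [0.6092 0.1825] grasp x=25 [0.5842 0.1824]
crate low-wall [0.4938 0.4594 0.026 ] [0.4866 0.1377 0.026 ] side wall [0.5813 0.1332 0.04  ]
cover front edge [0.6075 0.4466 0.083 ] [0.5978 0.1266 0.083 ]
crate far corners [0.703  0.4488 0.083 ] [0.6932 0.1266 0.083 ]
side pred nose corners [array([260.5549, 231.5944]), array([252.4609, 226.7644])] stop top [array([289.3516, 214.5525]), array([276.5838, 207.7441])]
(240, 198, 51, 24) [[278, 198], [282, 201], [290, 209], [290, 213], [289, 215], [283, 218], [248, 221], [246, 221], [242, 219], [240, 217], [240, 216], [265, 198]]
```

```bash
cat >> h.py <<'E'
from scipy.spatial.transform import Rotation as R
def go(*targets):
    """targets (x,y,z,psi deg): print shift cm/turn deg in present tool frame; tool straight down"""
    s=arm.state();q=s["ee_rot"];A=R.from_quat([q[1],q[2],q[3],q[0]])
    print("t",round(s["time_s"],2),"pos",np.round(s["position"],4),"psi",round(float(np.degrees(np.arctan2(*A.as_matrix()[1::-1,0]))),2),"tilt",np.round(A.as_matrix()[:2,2],4),"F",np.round(s["contact_force"],1),"open",round(float(s["opening"])*94,1),"q",np.round(s["qpos"],2))
    for x,y,z,p in targets:
        p=np.radians(p);M=np.array([[np.cos(p),np.sin(p),0],[np.sin(p),-np.cos(p),0],[0,0,-1.]])
        print("->",np.round(A.as_matrix().T@(np.array([x,y,z])-s["position"])*100,2),np.round((A.inv()*R.from_matrix(M)).as_rotvec(degrees=True),2))
E
python3 - <<'E'
from h import *
go((.575,.182,.2,180.3),(.575,.182,.06,180.3),(.575,.182,.03,180.3))
E
```

```text
t 0.1 pos [0.1913 0.5415 0.2264] psi 160.53 tilt [-0.0009 -0.0018] F [ 0.4 -0.6 -0.1] open 94.0 q [ 1.08  0.21  1.54 -0.    1.39 -0.15]
-> [-48.15 -21.1    2.67] [ -0.11  -0.04 -19.77]
-> [-48.16 -21.07  16.67] [ -0.11  -0.04 -19.77]
-> [-48.16 -21.07  19.67] [ -0.11  -0.04 -19.77]
```

Request:
apply_moves(
  rows=[
    [[-48.2,-21.1,2.7],[0,0,-19.8],0.51],
    [[-48.2,-21.1,2.7],[0,0,-19.8],0.51],
    [[-48.2,-21.1,2.7],[0,0,-19.8],0.51],
    [[-48.2,-21.1,2.7],[0,0,-19.8],0.51],
    [[-48.2,-21.1,2.7],[0,0,-19.8],0.51],
    [[-48.2,-21.1,2.7],[0,0,-19.8],0.51],
    [[-48.2,-21.1,2.7],[0,0,-19.8],0.51],
    [[-48.2,-21.1,2.7],[0,0,-19.8],0.51],
  ],
)

```text
time_s: 0.9
position: [0.4785, 0.2729, 0.2069]
ee_rot: [-0.0, -0.003, 1.0, -0.0]
contact_force: [1.7, 0.8, -0.6]
opening: 0.491
gripper_force: 0.0
```

```bash
python3 - <<'E'
from h import *
go((.575,.182,.2,180.3),(.575,.182,.06,180.3))
E
```

```text
t 0.9 pos [0.4785 0.2729 0.2069] psi -179.67 tilt [-0.0006 -0.    ] F [ 1.7  0.8 -0.6] open 46.2 q [ 0.36  0.17  1.62  0.    1.34 -1.22]
-> [-9.6  -9.14  0.68] [-0.   -0.03  0.03]
-> [-9.61 -9.14 14.68] [-0.   -0.03  0.03]
```

Request:
apply_moves(
  rows=[
    [[-9.6,-9.1,0.7],[0,0,0],0.51],
    [[-9.6,-9.1,0.7],[0,0,0],0.51],
    [[-9.6,-9.1,0.7],[0,0,0],0.51],
    [[-9.6,-9.1,0.7],[0,0,0],0.51],
    [[-9.6,-9.1,12.7],[0,0,0],0.51],
    [[-9.6,-9.1,12.7],[0,0,0],0.51],
    [[-9.6,-9.1,12.7],[0,0,0],0.51],
    [[-9.6,-9.1,12.7],[0,0,0],0.51],
  ],
)

```text
time_s: 1.7
position: [0.5692, 0.1842, 0.0754]
ee_rot: [-0.005, -0.003, 1.0, -0.001]
contact_force: [0.2, 0.4, -0.5]
opening: 0.487
gripper_force: 0.0
```

```bash
python3 - <<'E'
from h import *
go((.575,.182,.03,180.3))
f=lambda a,k:cv2.resize(a,None,fx=k,fy=k,interpolation=cv2.INTER_CUBIC)
t=arm.capture("top");s=arm.capture("side")
a=f(t[175:275,165:285],3.3);b=f(s[130:245,190:325],3.2)
h=max(len(a),len(b));o=np.zeros((h,a.shape[1]+b.shape[1],3),np.uint8);o[:len(a),:a.shape[1]]=a;o[:len(b),a.shape[1]:]=b
print(o.shape);cv2.imwrite("pics/pre.png",cv2.convertScaleAbs(o[:600,:800,::-1],alpha=1.3))
go((.575,.182,.03,180.3))
E
```

```text
t 1.7 pos [0.5692 0.1842 0.0754] psi -179.63 tilt [-0.0107 -0.0015] F [ 0.2  0.4 -0.5] open 45.8 q [ 0.17  0.42  1.6   0.    1.13 -1.41]
-> [-0.63 -0.22  4.53] [-0.08 -0.62  0.07]
(368, 828, 3)
t 1.8 pos [0.5737 0.1848 0.0806] psi -179.62 tilt [-0.0005  0.0001] F [ 0.7 -0.5  0.7] open 46.4 q [ 0.17  0.42  1.59  0.    1.13 -1.41]
-> [-0.13 -0.28  5.06] [ 0.01 -0.03  0.08]
```

View pics/pre.png

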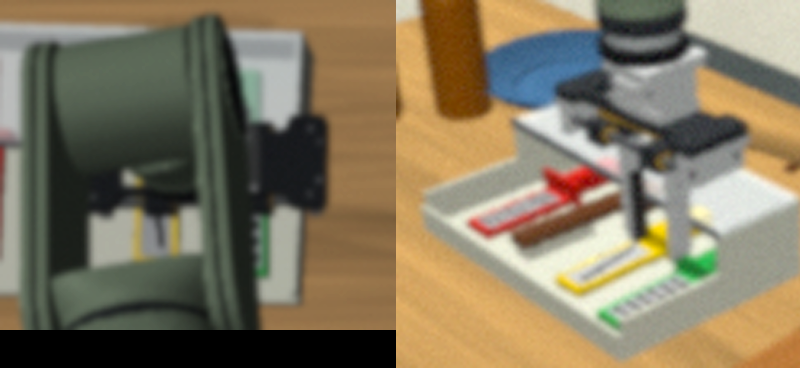

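The top view is mostly hidden by the arm. The side view shows the two fingers above the green insert, just in front of the cover edge, with the other things untouched. I lower, then close.

Request:
apply_moves(
  rows=[
    [[-0.1,-0.3,2.5],[0,0,0],0.51],
    [[-0.1,-0.3,4.0],[0,0,0],0.51],
    [[-0.1,-0.3,5.0],[0,0,0],0.51],
    [[-0.1,-0.3,5.0],[0,0,0],0.51],
    [[-0.1,-0.3,5.0],[0,0,0],0.51],
  ],
)

```text
time_s: 2.3
position: [0.5756, 0.1814, 0.031]
ee_rot: [0.0, -0.003, 1.0, 0.0]
contact_force: [-0.2, -0.6, -0.7]
opening: 0.488
gripper_force: 0.0
```

```bash
python3 - <<'E'
from h import *
go((.575,.182,.03,180.3))
E
```

```text
t 2.3 pos [0.5756 0.1814 0.031 ] psi -179.66 tilt [0.0008 0.0002] F [-0.2 -0.6 -0.7] open 45.9 q [ 0.16  0.49  1.61  0.    1.04 -1.41]
-> [0.06 0.06 0.1 ] [0.01 0.05 0.04]
```

Free of contact. Go 1 mm lower, close, and lift a little.

Request:
apply_moves(
  rows=[
    [[0,0,0.15],[0,0,0],0.51],
    [[0,0,0.15],[0,0,0],0.7],
    [[0,0,0.15],[0,0,0],1],
    [[0,0,0.15],[0,0,0],1],
    [[0,0,0.15],[0,0,0],1],
    [[0,0,0.15],[0,0,0],1],
    [[0,0,0.15],[0,0,0],1],
  ],
)

```text
time_s: 3.0
position: [0.5756, 0.1813, 0.0295]
ee_rot: [0.0, -0.003, 1.0, 0.0]
contact_force: [0.3, 0.4, 4.9]
opening: 0.38
gripper_force: 30.0
```

Request:
apply_moves(
  rows=[
    [[0,0,-1.0],[0,0,0],1],
    [[0,0,-2.0],[0,0,0],1],
    [[0,0,-3.0],[0,0,0],1],
    [[0,0,-3.2],[0,0,0],1],
    [[0,0,-3.2],[0,0,0],1],
  ],
)

```text
time_s: 3.5
position: [0.5758, 0.1812, 0.0618]
ee_rot: [0.001, -0.003, 1.0, 0.0]
contact_force: [-0.4, 0.6, 0.3]
opening: 0.379
gripper_force: 30.0
```

```bash
python3 - <<'E'
from h import *
go((.335,.182,.062,180.3))
s=arm.capture("side")
cv2.imwrite("pics/lift.png",cv2.convertScaleAbs(cv2.resize(s[130:245,190:340,::-1],None,fx=4,fy=4,interpolation=cv2.INTER_CUBIC),alpha=1.3))
E
```

```text
t 3.5 pos [0.5758 0.1812 0.0618] psi -179.67 tilt [0.0017 0.0003] F [-0.4  0.6  0.3] open 35.6 q [ 0.16  0.44  1.6  -0.    1.09 -1.41]
-> [24.08  0.22 -0.06] [0.01 0.1  0.03]
```

View pics/lift.png

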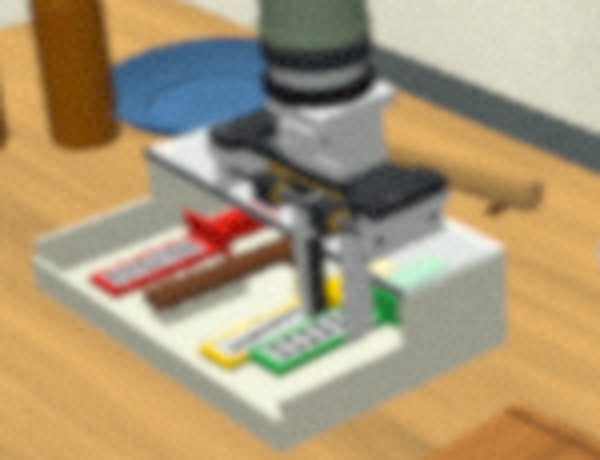

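The insert hangs level between the pads (nose at about (257,220) in the full image), the yellow one beside it lies untouched, and the lift is clear of the low wall. I draw it out towards the robot, then raise it.

Request:
apply_moves(
  rows=[
    [[2,0,0],[0,0,0],1],
    [[5,0,0],[0,0,0],1],
    [[8.5,0,0],[0,0,0],1],
    [[11.5,0,0],[0,0,0],1],
    [[11.5,0,0],[0,0,0],1],
    [[11.5,0,-4],[0,0,0],1],
    [[11.5,0,-8],[0,0,0],1],
    [[11.5,0,-8],[0,0,0],1],
  ],
)

```text
time_s: 4.35
position: [0.4657, 0.1815, 0.1469]
ee_rot: [0.006, -0.003, 1.0, 0.001]
contact_force: [0.8, -0.8, 0.5]
opening: 0.378
gripper_force: 30.0
```

```bash
python3 - <<'E'
from h import *
go((.446,-.045,.14,180),(.446,-.045,.055,180))
E
```

```text
t 4.35 pos [0.4657 0.1815 0.1469] psi -179.67 tilt [0.013  0.0025] F [ 0.8 -0.8  0.5] open 35.6 q [ 0.2   0.12  1.82 -0.    1.19 -1.38]
-> [  2.11 -22.64   0.61] [0.14 0.74 0.33]
-> [  2.22 -22.66   9.11] [0.14 0.74 0.33]
```

Request:
apply_moves(
  rows=[
    [[0.3,-4,0],[0,0,0],1],
    [[0.6,-8.5,0],[0,0,0],1],
    [[1,-13,0],[0,0,0],1],
    [[1.5,-17.5,0],[0,0,0],1],
    [[1.5,-21,0],[0,0,0],1],
    [[1.5,-22.6,0],[0,0,0],1],
    [[1.5,-22.6,3],[0,0,0],1],
    [[1.5,-22.6,6],[0,0,0],1],
  ],
)

```text
time_s: 5.15
position: [0.4479, -0.0472, 0.0805]
ee_rot: [0.002, -0.002, 1.0, -0.001]
contact_force: [-0.2, 0.2, -0.5]
opening: 0.376
gripper_force: 30.0
```

Request:
apply_moves(
  rows=[
    [[0,0,1.5],[0,0,0],1],
    [[0,0,2.5],[0,0,0],1],
    [[0,0,2.5],[0,0,0],1],
    [[0,0,2.5],[0,0,0],1],
  ],
)

```text
time_s: 5.55
position: [0.447, -0.0458, 0.0561]
ee_rot: [0.0, -0.003, 1.0, -0.0]
contact_force: [-0.0, 0.0, -0.6]
opening: 0.377
gripper_force: 30.0
```

```bash
python3 - <<'E'
from h import *
go((.446,-.045,.0415,180))
E
```

```text
t 5.55 pos [ 0.447  -0.0458  0.0561] psi -179.66 tilt [ 0.0006 -0.0002] F [-0.   0.  -0.6] open 35.5 q [-0.3   0.17  1.99 -0.    0.98 -1.87]
-> [0.1  0.08 1.46] [-0.01  0.03  0.34]
```

Request:
apply_moves(
  rows=[
    [[0,0,0.8],[0,0,0],1],
    [[0,0,1.2],[0,0,0],1],
    [[0,0,1.4],[0,0,0],1],
    [[0,0,1.5],[0,0,0],1],
    [[0,0,1.5],[0,0,0],1],
  ],
)

```text
time_s: 6.05
position: [0.4464, -0.0455, 0.0414]
ee_rot: [-0.0, -0.003, 1.0, 0.0]
contact_force: [-2.9, 1.6, 4.5]
opening: 0.378
gripper_force: 30.0
```

Request:
apply_moves(
  rows=[
    [[0,0,0],[0,0,0],0.5],
    [[0,0,0],[0,0,0],0.4],
    [[0,0,0],[0,0,0],0.4],
    [[0,0,-0.5],[0,0,0],0.4],
    [[0,0,-3],[0,0,0],0.4],
    [[0,0,-7],[0,0,0],0.4],
    [[-5,0,-12],[0,0,0],0.4],
    [[-5,5,-14],[0,0,0],0.4],
  ],
)

```text
time_s: 6.85
position: [0.497, -0.0082, 0.1775]
ee_rot: [0.003, -0.0, 1.0, -0.001]
contact_force: [1.3, 0.2, 0.5]
opening: 0.599
gripper_force: 0.0
```

Request:
apply_moves(
  rows=[
    [[0,4,0],[0,0,0],0.4],
    [[0,8,0],[0,0,0],0.4],
    [[0,12,0],[0,0,0],0.4],
    [[0,12,0],[0,0,0],0.4],
  ],
)

```text
time_s: 7.25
position: [0.4921, 0.1186, 0.1743]
ee_rot: [0.0, -0.006, 1.0, 0.001]
contact_force: [-1.1, 0.1, -0.2]
opening: 0.603
gripper_force: 0.0
```

```bash
python3 - <<'E'
from h import *
t=arm.capture("top");s=arm.capture("side")
cv2.imwrite("pics/t2.png",t[:,:,::-1]);cv2.imwrite("pics/s2.png",s[:,:,::-1])
f=lambda a,k:cv2.resize(a,None,fx=k,fy=k,interpolation=cv2.INTER_CUBIC)
a=f(t[200:350,270:400],4)[:600,:400];b=f(s[220:340,210:380],2.35)
o=np.zeros((600,800,3),np.uint8);o[:len(a),:a.shape[1]]=a[:,:400];b=b[:,:400];o[:len(b),400:400+b.shape[1]]=b
c=f(s[140:240,190:330],2.8)[:,:400];o[300:300+len(c),400:400+c.shape[1]]=c[:300]
cv2.imwrite("pics/placed.png",cv2.convertScaleAbs(o[:,:,::-1],alpha=1.4))
go((.446,-.045,.0415,180))
E
```

```text
t 7.35 pos [0.4924 0.1152 0.174 ] psi -179.53 tilt [ 0.0001 -0.0006] F [-0.3 -0.3  0.3] open 56.8 q [ 0.06  0.11  1.77 -0.    1.26 -1.52]
-> [  4.77 -15.98  13.26] [-0.03  0.01  0.47]
```

View pics/placed.png

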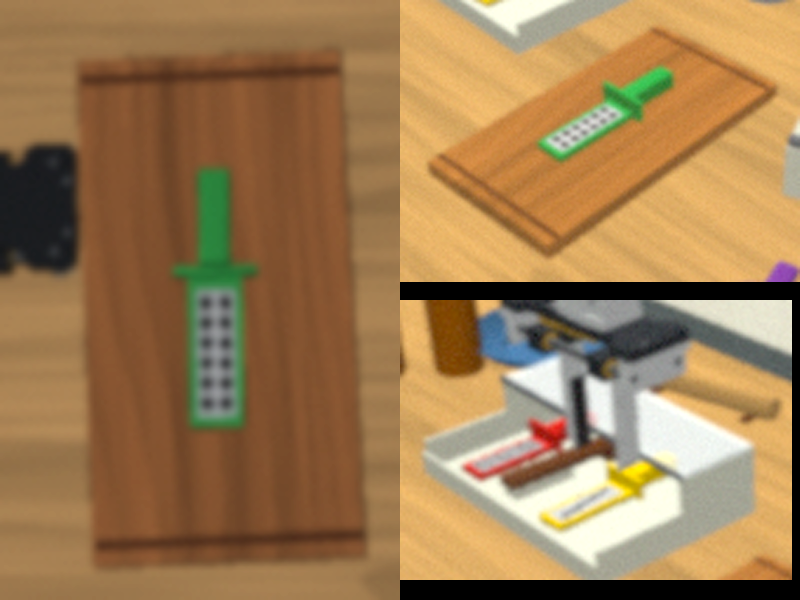

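The insert lies flat, steel face up, alone on the board: nose at about (324,306), stop plate at about (323,267), grip end at about (323,243). The other three things in the crate are where they were. I measure it, turn the empty gripper half round, and regrasp at the grip.

```bash
python3 - <<'E'
from h import *
np.set_printoptions(precision=4,suppress=True)
t=cv2.imread("pics/t2.png")[:,:,::-1].astype(float);gr=t[:,:,1]-(t[:,:,0]+t[:,:,2])/2
gr=gr.astype(np.float32)
l=line(gr,(318,275),(318,303),3);r=line(gr,(331,275),(331,303),3);n=line(gr,(319,306.5),(330,306.5),2.5,n=7)
gl=line(gr,(319,245),(319,264),3);g2=line(gr,(327.5,245),(327.5,264),3);ge=line(gr,(320,242),(327,242),2.5,n=7)
p=lambda a,b,z:plane("top",inter(a,b),z)[:2]
N=(p(l,n,.026)+p(r,n,.026))/2;top=((lambda q:(q(l)+q(r))/2)(lambda e:p(e,([0,275],np.array([1,0.])),.026)))
G=(p(gl,ge,.038)+p(g2,ge,.038))/2;G2=(p(gl,([0,262],np.array([1.,0])),.038)+p(g2,([0,262],np.array([1.,0])),.038))/2
print("nose",N,"mid",top,"grip end",G,"grip near",G2,"len",np.linalg.norm(N-G))
d=N-G;u=d/np.linalg.norm(d);print("yaw",np.degrees(np.arctan2(u[1],u[0])),"origin from nose",N-.1*u,"from grip",G+.071*u)
o=(N-.1*u+G+.071*u)/2
gp=o-.024*u; print("grasp",gp)
y=np.degrees(np.arctan2(u[1],u[0]))%360
go((gp[0],gp[1],.15,y-180),(gp[0],gp[1],.0425,y-180))
E
```

```text
nose [ 0.3786 -0.0444] mid [ 0.4616 -0.0441] grip end [ 0.549  -0.0434] grip near [ 0.495  -0.0433] len 0.17041754730992006
yaw -179.6396954268688 origin from nose [ 0.4786 -0.0438] from grip [ 0.478  -0.0438]
grasp [ 0.5023 -0.0437]
t 7.35 pos [0.4924 0.1152 0.174 ] psi -179.53 tilt [ 0.0001 -0.0006] F [-0.3 -0.3  0.3] open 56.8 q [ 0.06  0.11  1.77 -0.    1.26 -1.52]
-> [ -0.86 -15.9    2.41] [  -0.01   -0.05 -179.89]
-> [ -0.85 -15.89  13.16] [  -0.01   -0.05 -179.89]
```

Request:
apply_moves(
  rows=[
    [[0,-4,0],[0,0,8],0.4],
    [[0,-8,0],[0,0,16],0.4],
    [[0,-12,0],[0,0,24],0.4],
    [[-0.9,-15.9,0],[0,0,32],0.4],
    [[-0.9,-15.9,0],[0,0,40],0.4],
    [[-0.9,-15.9,0],[0,0,48],0.4],
    [[-0.9,-15.9,0],[0,0,56],0.4],
    [[-0.9,-15.9,0],[0,0,64],0.4],
  ],
)

```text
time_s: 8.15
position: [0.5021, -0.0463, 0.1739]
ee_rot: [-0.0, 0.531, 0.847, -0.0]
contact_force: [-0.6, -0.5, -0.4]
opening: 0.598
gripper_force: 0.0
```

Request:
apply_moves(
  rows=[
    [[0,0,0],[0,0,8],0.4],
    [[0,0,0],[0,0,16],0.4],
    [[0,0,0],[0,0,24],0.4],
    [[0,0,0],[0,0,32],0.4],
    [[0,0,0],[0,0,40],0.4],
    [[0,0,0],[0,0,48],0.4],
    [[0,0,0],[0,0,56],0.4],
    [[0,0,0],[0,0,64],0.4],
  ],
)

```text
time_s: 8.95
position: [0.502, -0.046, 0.1739]
ee_rot: [0.0, 0.899, 0.437, -0.0]
contact_force: [0.2, 0.5, -0.3]
opening: 0.599
gripper_force: 0.0
```

Request:
apply_moves(
  rows=[
    [[0,0,0],[0,0,8],0.4],
    [[0,0,0],[0,0,16],0.4],
    [[0,0,0],[0,0,24],0.4],
    [[0,0,0],[0,0,32],0.4],
    [[0,0,0],[0,0,40],0.4],
    [[0,0,0],[0,0,48],0.4],
    [[0,0,0],[0,0,52],0.4],
    [[0,0,0],[0,0,52],0.4],
  ],
)

```text
time_s: 9.75
position: [0.5022, -0.0459, 0.1739]
ee_rot: [0.0, 1.0, 0.002, -0.0]
contact_force: [0.1, 0.5, -0.4]
opening: 0.599
gripper_force: 0.0
```

```bash
python3 - <<'E'
from h import *
go((.503,-.0445,.08,.3),(.503,-.0445,.0425,.3))
E
```

```text
t 9.75 pos [ 0.5022 -0.0459  0.1739] psi 0.21 tilt [-0.0002 -0.0004] F [ 0.1  0.5 -0.4] open 56.3 q [-0.26  0.11  1.77 -0.    1.26  1.3 ]
-> [ 0.09 -0.14  9.39] [ 0.02  0.01 -0.09]
-> [ 0.09 -0.14 13.14] [ 0.02  0.01 -0.09]
```

Request:
apply_moves(
  rows=[
    [[0.1,-0.1,4],[0,0,0],0.4],
    [[0.1,-0.1,8],[0,0,0],0.4],
    [[0.1,-0.1,11],[0,0,0],0.4],
    [[0.1,-0.1,12.5],[0,0,0],0.4],
    [[0.1,-0.1,13.1],[0,0,0],0.4],
    [[0.1,-0.1,13.1],[0,0,0],0.4],
    [[0.1,-0.1,13.1],[0,0,0],0.7],
    [[0.1,-0.1,13.1],[0,0,0],1],
  ],
)

```text
time_s: 10.55
position: [0.5048, -0.0439, 0.0443]
ee_rot: [0.0, 1.0, 0.003, 0.001]
contact_force: [0.2, -0.5, -0.1]
opening: 0.465
gripper_force: 0.0
```

Request:
apply_moves(
  rows=[
    [[0,0,0],[0,0,0],1],
    [[0,0,0],[0,0,0],1],
    [[0,0,0],[0,0,0],1],
    [[0,0,0],[0,0,0],1],
  ],
)

```text
time_s: 10.95
position: [0.504, -0.0435, 0.0435]
ee_rot: [0.0, 1.0, 0.003, 0.0]
contact_force: [-0.3, 0.3, 3.4]
opening: 0.23
gripper_force: 30.0
```

Grip held (21.6 mm opening, 30 N). Lift and turn in place to the slot direction.

Request:
apply_moves(
  rows=[
    [[0,0,-1.5],[0,0,0],1],
    [[0,0,-3.5],[0,0,0],1],
    [[0,0.5,-5.5],[0,0,0],1],
    [[0,1,-7],[0,0,-8],1],
    [[0,1.5,-7],[0,0,-16],1],
    [[0,2,-7],[0,0,-24],1],
    [[0,2.5,-7],[0,0,-32],1],
    [[0,2.8,-7],[0,0,-40],1],
  ],
)

```text
time_s: 11.75
position: [0.5033, -0.0714, 0.1126]
ee_rot: [-0.0, 0.938, 0.347, -0.0]
contact_force: [-0.5, -0.9, -1.4]
opening: 0.23
gripper_force: 30.0
```

Request:
apply_moves(
  rows=[
    [[0,0,0],[0,0,-8],1],
    [[0,0,0],[0,0,-16],1],
    [[0,0,0],[0,0,-24],1],
    [[0,0,0],[0,0,-32],1],
    [[0,0,0],[0,0,-40],1],
    [[0,0,0],[0,0,-48],1],
    [[0,0,0],[0,0,-56],1],
    [[0,0,0],[0,0,-64],1],
  ],
)

```text
time_s: 12.55
position: [0.5032, -0.0711, 0.1125]
ee_rot: [-0.001, 0.611, 0.792, -0.0]
contact_force: [-0.4, 0.5, -0.5]
opening: 0.227
gripper_force: 30.0
```

Request:
apply_moves(
  rows=[
    [[0,0,0],[0,0,-7.6],1],
    [[0,0,0],[0,0,-7.6],1],
    [[0,0,0],[0,0,-7.6],1],
  ],
)

```text
time_s: 12.85
position: [0.5034, -0.0711, 0.1126]
ee_rot: [-0.0, 0.561, 0.828, -0.0]
contact_force: [-0.7, -0.3, -0.7]
opening: 0.228
gripper_force: 30.0
```

```bash
python3 - <<'E'
from h import *
t=arm.capture("top");s=arm.capture("side")
cv2.imwrite("pics/t3.png",t[:,:,::-1]);cv2.imwrite("pics/s3.png",s[:,:,::-1])
f=lambda a,k:cv2.resize(a,None,fx=k,fy=k,interpolation=cv2.INTER_CUBIC)
a=f(t[170:270,320:460],2.85)[:,:400];b=f(s[200:320,320:460],2.85)[:,:400]
o=np.zeros((350,800,3),np.uint8);o[:len(a),:a.shape[1]]=a;o[:len(b),400:400+b.shape[1]]=b[:350]
cv2.imwrite("pics/pre_ins.png",cv2.convertScaleAbs(o[:,:,::-1],alpha=1.4))
go((.5067,-.0722,.1,111.9),(.5067,-.0722,.0615,111.9))
E
```

```text
t 12.95 pos [ 0.5035 -0.0712  0.1128] psi 111.83 tilt [-0.0003  0.0002] F [ 0.1  0.6 -0.8] open 21.6 q [-0.31  0.2   1.81  0.    1.13 -0.69]
-> [-0.21  0.26  1.28] [-0.01 -0.02 -0.07]
-> [-0.21  0.26  5.13] [-0.01 -0.02 -0.07]
```

View pics/pre_ins.png

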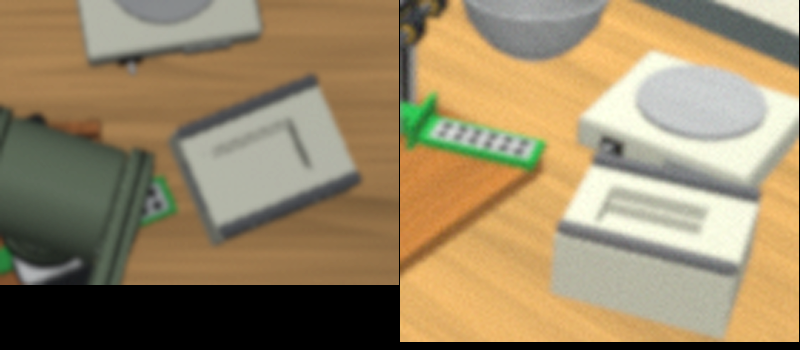

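The top view shows the nose at about (379,240), in line with the slicer. The side view shows it level, with its nose at about (510,253). I measure the nose in both views to trim the aim.

```bash
python3 - <<'E'
from h import *
from scipy.optimize import least_squares
np.set_printoptions(precision=4,suppress=True)
u=np.array([np.cos(np.radians(-68.1)),np.sin(np.radians(-68.1))]);v=np.array([-u[1],u[0]])
s=arm.state()["position"];nose=s[:2]+.1253*u;z=s[2]-.0255+.008
for n,pic,box in(("top","t3",(366,225,392,255)),("side","s3",(440,235,525,262))):
    im=cv2.imread(f"pics/{pic}.png")[:,:,::-1].astype(np.float32);gr=im[:,:,1]-(im[:,:,0]+im[:,:,2])/2
    x0,y0,x1,y1=box;k=np.zeros(gr.shape,np.uint8);k[y0:y1,x0:x1]=gr[y0:y1,x0:x1]>18
    h=cv2.convexHull(rect(k))[:,0].tolist()
    print(n,"hull",h)
    print(" pred corners L/R",proj(n,[*(nose+.018*v),z]),proj(n,[*(nose-.018*v),z]),"bottom",proj(n,[*(nose+.018*v),z-.008]),proj(n,[*(nose-.018*v),z-.008]))
E
```

```text
top hull [[378, 233], [381, 240], [381, 244], [377, 246], [372, 248], [369, 248], [369, 247], [373, 232], [376, 231]]
 pred corners L/R [376.8991 231.3767] [382.4836 244.3423] bottom [376.5543 231.8669] [382.1028 244.7539]Traceback (most recent call last):
  File "<stdin>", line 9, in <module>
  File "h.py", line 13, in rect
    c=max(cv2.findContours(m,cv2.RETR_EXTERNAL,cv2.CHAIN_APPROX_NONE)[0],key=cv2.contourArea);return c
ValueError: max() iterable argument is empty
```

```bash
python3 - <<'E'
from h import *
np.set_printoptions(precision=4,suppress=True)
u=np.array([np.cos(np.radians(-68.1)),np.sin(np.radians(-68.1))]);v=np.array([-u[1],u[0]])
s=arm.state()["position"];nose=s[:2]+.1253*u;z=s[2]-.0255+.008
im=cv2.imread("pics/s3.png")[:,:,::-1].astype(np.float32);gr=im[:,:,1]-(im[:,:,0]+im[:,:,2])/2
k=np.zeros(gr.shape,np.uint8);k[225:270,325:380]=gr[225:270,325:380]>14
print(cv2.convexHull(rect(k))[:,0].tolist())
for dz in(0,-.008):print([proj("side",[*(nose+a*.018*v),z+dz]) for a in(1,-1)])
print("at x=5mm",[proj("side",[*(nose-.095*u+a*.018*v),z]) for a in(1,-1)])
m=np.array([.5644,-.216]);o=s[:2]+.0253*u
print("lateral err (v, mm)",(o-m)@v*1e3,"origin to mouth",(o-m)@u*1e3,"v",v)
for d in(-.130,-.08,0.):
    p=m+d*u-.0253*u;print(d);go((p[0],p[1],.0615,111.9))
E
```

```text
[[332, 231], [371, 248], [372, 250], [371, 252], [368, 257], [365, 260], [364, 260], [325, 251], [325, 236], [329, 232], [331, 231]]
[array([370.7788, 249.1897]), array([365.852 , 257.6814])]
[array([370.6035, 251.9833]), array([365.693 , 260.5108])]
at x=5mm [array([332.8677, 240.4587]), array([327.1339, 248.4906])]
lateral err (v, mm) -2.5041005129817773 origin to mouth -131.73923914027415 v [0.9278 0.373 ]
-0.13
t 12.95 pos [ 0.5035 -0.0712  0.1128] psi 111.83 tilt [-0.0003  0.0002] F [ 0.1  0.6 -0.8] open 21.6 q [-0.31  0.2   1.81  0.    1.13 -0.69]
-> [-0.17  0.25  5.13] [-0.01 -0.02 -0.07]
-0.08
t 12.95 pos [ 0.5035 -0.0712  0.1128] psi 111.83 tilt [-0.0003  0.0002] F [ 0.1  0.6 -0.8] open 21.6 q [-0.31  0.2   1.81  0.    1.13 -0.69]
-> [-5.17  0.26  5.12] [-0.01 -0.02 -0.07]
0.0
t 12.95 pos [ 0.5035 -0.0712  0.1128] psi 111.83 tilt [-0.0003  0.0002] F [ 0.1  0.6 -0.8] open 21.6 q [-0.31  0.2   1.81  0.    1.13 -0.69]
-> [-13.17   0.27   5.12] [-0.01 -0.02 -0.07]
```

Side view: nose corners at (371,249) and (366,258) against predicted (371,249) and (366,258), so the insert is level and where expected. Lower, then enter gently.

Request:
apply_moves(
  rows=[
    [[0,0.25,2.5],[0,0,0],1],
    [[0,0.25,4.5],[0,0,0],1],
    [[0,0.25,5.1],[0,0,0],1],
    [[0,0.25,5.1],[0,0,0],1],
    [[0,0.25,5.1],[0,0,0],1],
  ],
)

```text
time_s: 13.45
position: [0.5066, -0.0706, 0.0626]
ee_rot: [0.001, 0.56, 0.829, 0.0]
contact_force: [-1.2, 0.3, -1.4]
opening: 0.231
gripper_force: 30.0
```

```bash
python3 - <<'E'
from h import *
u=np.array([np.cos(np.radians(-68.1)),np.sin(np.radians(-68.1))]);p=np.array([.5644,-.216])-.0253*u
go((p[0],p[1],.0615,111.9))
E
```

```text
t 13.45 pos [ 0.5066 -0.0706  0.0626] psi 111.91 tilt [ 0.001  -0.0004] F [-1.2  0.3 -1.4] open 21.7 q [-0.31  0.28  1.84 -0.    1.03 -0.69]
-> [-13.12  -0.06   0.12] [0.05 0.04 0.01]
```

Advance the nose through the lead-in (nose 2 cm inside at 5 cm of travel).

Request:
apply_moves(
  rows=[
    [[-1.5,0,0],[0,0,0],1],
    [[-2.5,0,0],[0,0,0],1],
    [[-3,0,0],[0,0,0],1],
    [[-3.5,0,0],[0,0,0],1],
    [[-4,0,0],[0,0,0],1],
    [[-4.5,0,0],[0,0,0],1],
    [[-5,0,0],[0,0,0],1],
    [[-5,0,0],[0,0,0],1],
  ],
)

```text
time_s: 14.25
position: [0.525, -0.1173, 0.062]
ee_rot: [0.0, 0.56, 0.829, -0.0]
contact_force: [-0.0, 0.6, 0.2]
opening: 0.232
gripper_force: 30.0
```

```bash
python3 - <<'E'
from h import *
s=arm.capture("side");t=arm.capture("top")
f=lambda a,k:cv2.resize(a,None,fx=k,fy=k,interpolation=cv2.INTER_CUBIC)
a=f(t[185:265,365:455],4.4)[:,:400];b=f(s[225:325,325:455],3.07)[:,:400]
o=np.zeros((350,800,3),np.uint8);o[:len(a[:350]),:a.shape[1]]=a[:350];o[:len(b),400:400+b.shape[1]]=b
cv2.imwrite("pics/ins1.png",cv2.convertScaleAbs(o[:,:,::-1],alpha=1.4))
u=np.array([np.cos(np.radians(-68.1)),np.sin(np.radians(-68.1))]);p=np.array([.5644,-.216])-.0253*u
go((p[0],p[1],.0615,111.9))
E
```

```text
t 14.35 pos [ 0.5246 -0.1167  0.0618] psi 111.93 tilt [-0.0002  0.0002] F [ 0.2 -0.   0.1] open 22.1 q [-0.38  0.33  1.77  0.    1.05 -0.76]
-> [-8.17 -0.01  0.03] [-0.01 -0.01  0.03]
```

View pics/ins1.png

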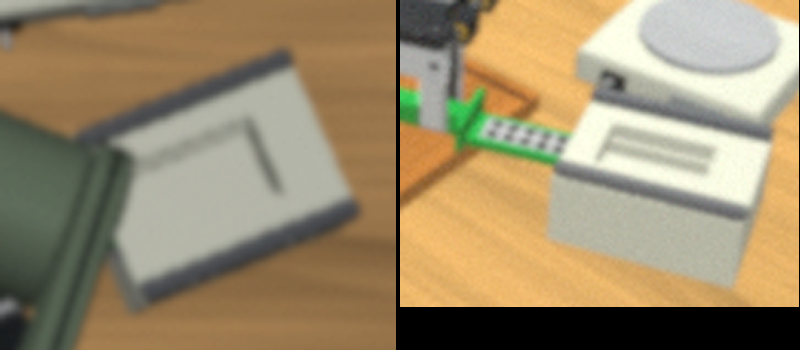

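The side view shows the blade entering the slicer's end face (about (380,275)), level and with no force on it. I go on.

Request:
apply_moves(
  rows=[
    [[-1,0,0],[0,0,0],1],
    [[-2,0,0],[0,0,0],1],
    [[-3,0,0],[0,0,0],1],
    [[-4,0,0],[0,0,0],1],
    [[-4.5,0,0],[0,0,0],1],
    [[-4.5,0,0],[0,0,0],1],
  ],
)

```text
time_s: 14.95
position: [0.5419, -0.1596, 0.0619]
ee_rot: [0.0, 0.56, 0.828, 0.0]
contact_force: [-0.2, -0.1, -1.1]
opening: 0.231
gripper_force: 30.0
```

Request:
apply_moves(
  rows=[
    [[-1,0,0],[0,0,0],1],
    [[-2,0,0],[0,0,0],1],
    [[-2.8,0,0],[0,0,0],1],
    [[-3.2,0,0],[0,0,0],1],
    [[-3.2,0,0],[0,0,0],1],
  ],
)

```text
time_s: 15.45
position: [0.5537, -0.189, 0.062]
ee_rot: [0.0, 0.56, 0.828, 0.0]
contact_force: [-0.6, -0.1, 0.0]
opening: 0.228
gripper_force: 30.0
```

```bash
python3 - <<'E'
from h import *
u=np.array([np.cos(np.radians(-68.1)),np.sin(np.radians(-68.1))]);p=np.array([.5644,-.216])-.0253*u
go((p[0],p[1],.0615,111.9))
E
```

```text
t 15.45 pos [ 0.5537 -0.189   0.062 ] psi 111.88 tilt [ 0.0004 -0.0002] F [-0.6 -0.1  0. ] open 21.5 q [-0.48  0.41  1.65  0.    1.08 -0.86]
-> [-0.38 -0.02  0.05] [ 0.02  0.02 -0.02]
```

Request:
apply_moves(
  rows=[
    [[-0.2,0,0.05],[0,0,0],1],
    [[-0.3,0,0.1],[0,0,0],1],
    [[-0.4,0,0.15],[0,0,0],1],
    [[-0.4,0,0.15],[0,0,0],1],
  ],
)

```text
time_s: 15.85
position: [0.5548, -0.1918, 0.0603]
ee_rot: [-0.0, 0.56, 0.829, -0.0]
contact_force: [0.9, -0.3, -1.1]
opening: 0.227
gripper_force: 30.0
```

Request:
apply_moves(
  rows=[
    [[-0.1,0,0],[0,0,0],1],
    [[-0.2,0,0],[0,0,0],1],
    [[-0.2,0,0],[0,0,0],1],
  ],
)

```text
time_s: 16.15
position: [0.5551, -0.1922, 0.0602]
ee_rot: [-0.001, 0.56, 0.829, 0.001]
contact_force: [-1.2, 3.8, 2.6]
opening: 0.234
gripper_force: 30.0
```

Request:
apply_moves(
  rows=[
    [[-0.1,0,0.02],[0,0,0],1],
    [[-0.2,0,0.04],[0,0,0],1],
    [[-0.3,0,0.05],[0,0,0],1],
    [[-0.3,0,0.05],[0,0,0],1],
  ],
)

```text
time_s: 16.55
position: [0.555, -0.1926, 0.0595]
ee_rot: [-0.004, 0.56, 0.829, 0.002]
contact_force: [-4.3, 10.8, 5.2]
opening: 0.228
gripper_force: 30.0
```

```bash
python3 - <<'E'
from h import *
u=np.array([np.cos(np.radians(-68.1)),np.sin(np.radians(-68.1))]);p=np.array([.5644,-.216])-.0253*u
go((p[0],p[1],.0595,111.9))
E
```

```text
t 16.55 pos [ 0.555  -0.1926  0.0595] psi 111.91 tilt [-0.0045  0.0074] F [-4.3 10.8  5.2] open 21.4 q [-0.48  0.42  1.64  0.01  1.09 -0.87]
-> [ 0.01 -0.01 -0.  ] [-0.08 -0.49  0.01]
```

The plate has met the face: 11 N, at the predicted home position. I ease the push, let go and rise.

Request:
apply_moves(
  rows=[
    [[0.15,0,0],[0,0,0],1],
    [[0.3,0,0],[0,0,0],1],
    [[0.3,0,0],[0,0,0],0.6],
    [[0.3,0,0],[0,0,0],0.5],
    [[0.3,0,0],[0,0,0],0.5],
    [[0.3,0,-3],[0,0,0],0.5],
    [[0.3,0,-7],[0,0,0],0.5],
    [[0.3,0,-11],[0,0,0],0.5],
  ],
)

```text
time_s: 17.35
position: [0.5553, -0.1941, 0.1707]
ee_rot: [-0.0, 0.56, 0.829, -0.0]
contact_force: [1.0, -1.4, 0.1]
opening: 0.5
gripper_force: 0.0
```

Request:
apply_moves(
  rows=[
    [[4,0,-3],[0,0,0],0.5],
    [[8,0,-5],[0,0,0],0.5],
    [[12,0,-5],[0,0,0],0.5],
    [[16,0,-5],[0,0,0],0.5],
    [[20,0,-5],[0,0,0],0.5],
    [[20,0,-5],[0,0,0],0.5],
  ],
)

```text
time_s: 17.95
position: [0.4794, -0.005, 0.2202]
ee_rot: [-0.0, 0.558, 0.83, 0.0]
contact_force: [-0.2, -0.2, 0.7]
opening: 0.5
gripper_force: 0.0
```

```bash
python3 - <<'E'
from h import *
np.set_printoptions(precision=4,suppress=True)
s=arm.capture("side");t=arm.capture("top");cv2.imwrite("pics/t4.png",t[:,:,::-1])
f=lambda a,k:cv2.resize(a,None,fx=k,fy=k,interpolation=cv2.INTER_CUBIC)
a=f(t[190:265,355:455],4)[:,:400];b=f(s[225:325,325:455],3.07)[:,:400]
o=np.zeros((320,800,3),np.uint8);o[:len(a),:a.shape[1]]=a;o[:len(b),400:400+b.shape[1]]=b
cv2.imwrite("pics/final.png",cv2.convertScaleAbs(o[:,:,::-1],alpha=1.4))
u=np.array([np.cos(np.radians(-68.1)),np.sin(np.radians(-68.1))]);m=np.array([.5644,-.216])
print("grip end pred if home",proj("top",[*(m-.071*u),.054]),"side",proj("side",[*(m-.071*u),.054]))
go()
E
```

```text
grip end pred if home [363.7207 244.8515] side [352.104  263.1965]
t 18.05 pos [ 0.4812 -0.0081  0.2204] psi 112.02 tilt [ 0.0016 -0.0011] F [ 0.2 -0.5  0.3] open 47.0 q [-0.2   0.01  1.77 -0.    1.36 -0.58]
```

View pics/final.png

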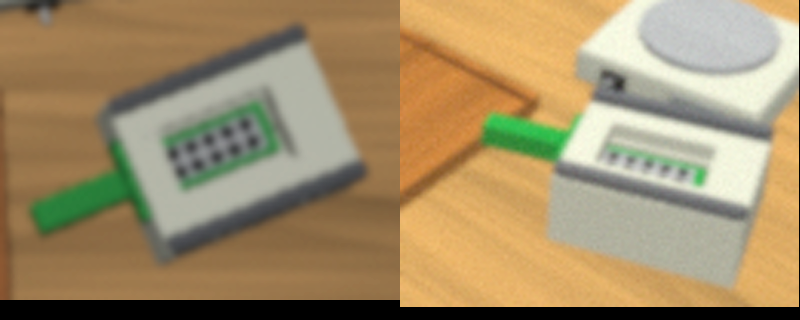

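```bash
python3 - <<'E'
from h import *
t=cv2.imread("pics/t4.png")[:,:,::-1].astype(np.float32);gr=np.ascontiguousarray(t[:,:,1]-(t[:,:,0]+t[:,:,2])/2)
u=np.array([np.cos(np.radians(-68.1)),np.sin(np.radians(-68.1))]);m=np.array([.5644,-.216]);v=np.array([-u[1],u[0]])
P=lambda x,y,z:proj("top",[*(m+x*u+y*v),z])
for nm,x,z,w,sg in(("grip end",-.071,.054,.008,None),("nose",.1,.042,.012,None)):
    l=line(gr,P(x,w,z),P(x,-w,z),3,n=9);mid=l[0];q=(plane("top",mid,z)[:2]-m);print(nm,"x mm",q@u*1e3,"y",q@v*1e3,"res",l[2])
E
```

```text
grip end x mm -71.23435084888848 y -0.01019465826724783 res 0.03494972
nose x mm 100.54046881222195 y 0.002318217343623419 res 0.02505964
```

The final picture shows the green insert in the slot, holed steel face visible through the window at about (410,225) in the top view. Its grip sticks out towards (364,245). Measured, the grip end is at -71.2 mm and the nose at 100.5 mm, where -71 and 100 mean fully home. I hand the job in.

```bash
python3 -c "
from cell import arm
print(arm.close_job())"
```

```text
the job is handed in; nothing more can be done
None
```

The green insert was laid flat on the board and released, then picked up again and slid into the slicer, steel face up, with its stop plate home to within about 0.5 mm by the camera; the job was handed in at about 18 s.

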